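Set up the colony imager and release its shutter

TASK

Get the colony imager ready and take its picture: first move everything that has been left on its folded screen into the shallow grey tray, each on the tray's floor and none on top of another, then raise the screen by its bar to 100 degrees from folded so that it stays there. Lay every petri dish from the bench flat on the imager's stage, none on top of another, and when all are in, push the shutter plunger fully down to its stop and let it come back up. Leave the two small bottles beside the dishes standing where they are.

Things in the scene. Friction and masses are not known exactly. Their poses are not given: they have to be found in the camera images.
- imager: colony imager, a fixed white instrument 200 (x) x 320 (y) mm with a sunken stage in its top and a folding screen; origin under its centre at bench level, -x is its front (towards the robot), z up. With the screen folded its top is 72 mm above the bench
- stage (a point): centre of the imager's stage surface, 44 mm above the bench, axes as the imager's; the flat grey stage is 152 (x) x 300 (y) mm inside a rim: 10 mm high at the front and sides, 14 mm at the back (the hinge side)
- screen (a joint): angle of the folding screen in rad: 0 folded flat over the stage, grows as its front edge is raised, 1.745 = 100 degrees = just past upright, stop at 2.3. The hinge is stiff (about 0.7 N m of friction, plus up to 0.3 N m of the screen's weight): the screen stays wherever it is left
- screen_hinge (a point): point on the hinge axis at mid-width of the screen, 66 mm above the bench, 88 mm behind the imager's origin; the axis runs along the imager's y
- screen_bar (a point): middle of the screen's handle, a round steel bar 10 mm thick, 120 mm long, parallel to the hinge, on two thin arms; it turns with the screen. Folded, it is 205 mm in front of the hinge axis and 18 mm above it (84 mm above the bench), 49 mm ahead of the screen's edge and 17 mm ahead of the imager's front. Fingers can straddle it from above at any screen angle (panel 12 mm thick, 310 mm wide)
- tray_in (a point): centre of the inner floor (4 mm above the bench) of the fixed shallow grey tray on the robot's right; the tray is 320 (x) x 164 (y) x 22 mm high outside, walls 4 mm thick, axes along its sides
- plunger (a joint): travel of the shutter plunger in m: 0 up, 0.012 at its stop; a spring pushes it back up (2 N at the top, 8 N at the stop)
- plunger_top (a point): centre of the top of the plunger's round black head (30 mm diameter, 79 mm above the bench when up), on a fixed grey pod, 56 x 56 x 45 mm, left of the imager; moves down with it
- tipbox_a: closed small tip box, white plastic with a thin grey band and catch, a block 90 (x) x 52 (y) x 45 (z) mm, about 90 g; origin at the centre of its underside; starts on the folded screen, its long side roughly along the imager's x; it may be absent (None)
- tipbox_b: closed small tip box, white plastic with a thin grey band and catch, a block 90 (x) x 52 (y) x 45 (z) mm, about 90 g; origin at the centre of its underside; starts on the folded screen, its long side roughly along the imager's x; it may be absent (None)
- trough: open white reagent trough 96 (x) x 52 (y) x 34 (z) mm, walls 4 mm, about 80 g; origin at the centre of its underside; starts on the folded screen, its long side roughly along the imager's x; it may be absent (None)
- tipbox_a_mid (a point): middle of tipbox_a, 22.5 mm above its underside; None if it is absent
- tipbox_b_mid (a point): middle of tipbox_b, 22.5 mm above its underside; None if it is absent
- trough_mid (a point): middle of trough, 17 mm above its underside; None if it is absent
- dish_a: lidded petri dish, a solid clear disc with straw-coloured agar, 60 mm diameter, 18 mm high, about 40 g; origin at the centre of its underside, z up its axis; starts lying on the bench to the robot's left; it may be absent (None)
- dish_b: lidded petri dish, a solid clear disc with straw-coloured agar, 60 mm diameter, 18 mm high, about 40 g; origin at the centre of its underside, z up its axis; starts lying on the bench to the robot's left; it may be absent (None)
- dish_c: lidded petri dish, a solid clear disc with straw-coloured agar, 60 mm diameter, 18 mm high, about 40 g; origin at the centre of its underside, z up its axis; starts lying on the bench to the robot's left; it may be absent (None)
- amber_bottle: bystander: small amber glass bottle with white cap, 38 mm diameter, 68 mm high; origin under its centre
- white_bottle: bystander: small white plastic bottle, 40 mm diameter, 62 mm high; origin under its centre
Mind the look-alikes: they are no part of the job. Leave any black or pink look-alike of the trough alone.

How it is judged:
By the outcome, as a careful person would: the job done as asked, in the order asked, and still so for the second after the job is handed in, with the robot touching nothing.
Of tipbox_a, tipbox_b, trough only 2 to 3 are there at a start; the rules pass over those that are not, and their reading is None.
Of dish_a, dish_b, dish_c only 2 to 3 are there at a start; the rules pass over those that are not, and their reading is None.
At some moment in a run one of dish_a, dish_b, dish_c may be knocked a few centimetres aside while the robot is not near it.
Once in a run the grip may slacken for a moment while it holds something.
It also fails if it takes over 210 s, if anything falls off the work surface, if the arm or the gripper's body presses on something with over 40 N, if the wrist force passes 120 N, or if a joint passes its speed limit or range.

ROBOT

A 6-joint arm with a two-finger parallel gripper is mounted at the origin on the work surface. World frame = base frame: x ahead of the robot, y to its left, z up, the work surface at z = 0. Lengths are in mm, angles in rad, forces in N, time in s.
With the tool pointing down it reaches from about 250 to 850 mm from the base axis. Payload 12.5 kg.
Tool frame: the origin (TCP) lies at the centre of the arm's flange, where the gripper is bolted on; the fingertips stand 186 mm ahead of it and the grasp point (between the pads) lies 167 mm ahead of it (manip.finger_overhang is the distance from the TCP to the fingertips, in mm); z points along the fingers, y is the line along which they close (so a half turn about z gives the same grasp; the last joint's range is limited). The gripper opens to 93 mm and grips with 3 to 60 N. Pads are 15 mm wide; open, the fingers measure 128 mm over their backs; the gripper's body (75 mm by 188 mm) begins 65 mm behind the grasp point.
Start: joints at [1.039, 0.351, 1.652, -0, 1.139, -0.085], TCP at [237.614, 496.01, 404.733] pointing down, gripper open.
Joint ranges: [-2.75, 2.75], [-0.79, 2.1], [0.01, 2.65], [-1.57, 4.71], [0.07, 3.14], [-2.87, 2.87]. Speed limits (rad/s): [2.22, 2.22, 2.79, 3.14, 3.14, 3.14].

INTERFACE

Orientations are given as [roll, pitch, yaw] about the fixed x, y, z axes, in that order (R = Rz(yaw) Ry(pitch) Rx(roll)).
In Python, from station import manip gives the robot as it stands. The module is installed in compiled form; this text tells all that it offers.
- The arm moves only by the tool move_arm, never from a script. Its argument "moves" is a list of rows, each a list of 5 numbers: the opening, from -1 (shut) to 1 (fully open), then the shift along the tool's x, y, z each as a share of 20 mm, from -1 to 1, then the turn about the tool's z as a share of 0.12 rad, from -1 to 1. A call has 1 to 10 rows; each row shifts and turns the commanded pose from where the row before left it, along the tool's axes as they then stand; what a row does not reach is not made up. A row lasts 1/12 s, in which the tool goes at most 41.7 mm and 7.16 degrees, less where a joint would pass 70% of its speed; a pose out of reach is approached as far as the arm can. A call with a number of a shift or a turn outside -1 to 1 is refused whole. A call with a gripper value outside its range is refused whole. The fingers move at their own pace and stop on an object; the grip force is fixed at half the most. Time passes only in rows, so rows that do not move let the fingers close. It gives the time, the measured TCP pose, the force, the opening and the grip force at its end, in the units of the state.
- manip.sense(): the state, without advancing time (a new reading comes with each control period).
- manip.snapshot(name): name is "scene" or "top" or "wrist"; returns (picture, depth): 420x560x3 uint8, red, green, blue; 420x560 float32, mm along the optical axis (not along the pixel's ray), 0 where there is no reading.
- manip.camera_model(name): a dict with "K" (3x3 intrinsics, pixels), "k1" (the pictures are not rectified: a ray, as slopes to the right and down, at radius r is drawn at 1 + k1 r^2 times it, then the intrinsics apply), "origin" and "orientation" of the camera in the world; the wrist camera has in their place "tool_from_camera" (4x4, takes a point from camera to tool coordinates, whose origin is the TCP and whose axes are the flange's). Camera axes: x right, y down, z forward; pixel columns grow to the right and rows downward; lengths in mm; the calibration is good to about 2 mm. A picture is of the moment at which its call begins: read the wrist's pose just before it. camera_model takes no time and is no camera call.
- manip.sign_off(): hands the job in; it is judged then, once.
The state is a dict: "time_s": time; "joint_pos": joint angles; "joint_vel": joint speeds; "joint_torque": joint torques, N m; "eef_pos": TCP position; "ee_rot": TCP orientation; "wrist_force": force on the tool from outside, world axes, zero at the start; "moment": the same for the moment, N m; "finger_gap": finger opening in mm; "grasp_force": force on a finger pad.
Only numpy, scipy, OpenCV 4.12 (cv2) and the standard library are available. Lean on these libraries where they do the work, as an engineer would, in place of code of your own. Each camera call takes 0.05 s, during which the arm holds its last target. There are 200 camera calls.

## Working session

There is one attempt and no reset: what is moved stays moved. The work goes in short steps, Python scripts to look and compute and a tool call to move; the robot and the scene stay as the last step left them, time stands still between calls to the robot, and variables do not carry over. Pictures are saved under pics/ and viewed, at most 14 in all, crops included, and the job is handed in when it is done.

Besides the shell and the picture viewer there is one more tool, called after ">>>" as name(argument=value, ...) on one line, values as JSON. move_arm: Moves the arm, as the interface text tells. Its arguments: {"type":"object","properties":{"moves":{"type":"array"}},"required":["moves"]}

```bash
mkdir -p pics; cat > h.py <<'E'
import numpy as np, cv2
from scipy.spatial.transform import Rotation as R
from station import manip
def cam(name, s=None):
    m=manip.camera_model(name)
    if name=="wrist":
        s=s or manip.sense()
        T=np.eye(4);T[:3,:3]=R.from_euler('xyz',s["ee_rot"]).as_matrix();T[:3,3]=s["eef_pos"]
        T=T@np.array(m["tool_from_camera"])
    else:
        T=np.eye(4);o=np.array(m["orientation"]);T[:3,:3]=o if o.shape==(3,3) else R.from_euler('xyz',o).as_matrix();T[:3,3]=m["origin"]
    return np.array(m["K"]),m["k1"],T
def rays(c,px):
    K,k1,T=c
    px=np.atleast_2d(px).astype(float)
    d=np.array([K[0,0],K[1,1]]);q=(px-[K[0,2],K[1,2]])/d;u=q.copy()
    for _ in range(20): u=q/(1+k1*(u**2).sum(1,keepdims=True))
    return np.c_[u,np.ones(len(u))]@T[:3,:3].T, T[:3,3]
def atz(c,px,z):
    r,o=rays(c,px); return o+r*((z-o[2])/r[:,2])[:,None]
def atd(c,px,D):
    r,o=rays(c,px); return np.array([o+a*np.median(D[int(p[1])-1:int(p[1])+2,int(p[0])-1:int(p[0])+2]) for a,p in zip(r,np.atleast_2d(px))])
def tri(c1,p1,c2,p2):
    r1,o1=rays(c1,p1);r2,o2=rays(c2,p2);out=[]
    for a,b in zip(r1,r2):
        s=np.linalg.lstsq(np.c_[a,-b],o2-o1,rcond=None)[0]; out.append(np.r_[(o1+a*s[0]+o2+b*s[1])/2,np.linalg.norm(o1+a*s[0]-o2-b*s[1])])
    return np.array(out)
def proj(c,P):
    K,k1,T=c
    q=(np.atleast_2d(P)-T[:3,3])@T[:3,:3]; u=q[:,:2]/q[:,2:]; u=u*(1+k1*(u**2).sum(1,keepdims=True))
    return u*[K[0,0],K[1,1]]+[K[0,2],K[1,2]]
def shot(name,f,crop=None,k=1):
    s=manip.sense();p,d=manip.snapshot(name);cv2.imwrite(f"pics/{f}.png",p[...,::-1]);np.savez(f"pics/{f}.npz",p=p,d=d,T=cam(name,s)[2])
    return p,d,cam(name,s)
def load(name,f):
    z=np.load(f"pics/{f}.npz");K,k1,_=cam(name);return z["p"],z["d"],(K,k1,z["T"])
E
python3 - <<'E'
from h import *
s=manip.sense();print({k:np.round(v,3) for k,v in s.items()})
for n in("scene","top","wrist"): shot(n,n+"0");c=cam(n);print(n,c[0].round(1).tolist(),c[1],c[2].round(2).tolist())
E
```

```text
{'time_s': np.float64(0.0), 'joint_pos': array([ 1.039,  0.351,  1.652, -0.   ,  1.139, -0.085]), 'joint_vel': array([-0.001,  0.   , -0.   ,  0.001, -0.   ,  0.001]), 'joint_torque': array([-1.0000e-03, -4.9730e+01, -2.8526e+01,  7.0000e-02,  2.6000e-02,
       -0.0000e+00]), 'eef_pos': array([237.565, 495.92 , 404.19 ]), 'ee_rot': array([-3.14 , -0.   ,  2.695]), 'wrist_force': array([-1.151, -1.41 , -0.322]), 'moment': array([0.029, 0.068, 0.018]), 'grasp_force': np.float64(0.0), 'finger_gap': np.float64(93.11)}
scene [[469.8, 0.0, 280.7], [0.0, 469.8, 202.2], [0.0, 0.0, 1.0]] -0.06604273296338811 [[-0.32, 0.76, -0.57, 1089.83], [0.95, 0.26, -0.17, 203.88], [0.02, -0.59, -0.8, 1022.84], [0.0, 0.0, 0.0, 1.0]]
top [[506.2, 0.0, 272.0], [0.0, 506.2, 209.2], [0.0, 0.0, 1.0]] -0.013373111451583496 [[0.0, -1.0, 0.07, 352.33], [-1.0, -0.0, -0.02, 32.39], [0.03, -0.07, -1.0, 1343.64], [0.0, 0.0, 0.0, 1.0]]
wrist [[330.2, 0.0, 278.1], [0.0, 330.2, 214.3], [0.0, 0.0, 1.0]] 0.00789951022771422 [[0.43, 0.86, 0.27, 161.41], [0.9, -0.41, -0.13, 533.62], [-0.0, 0.3, -0.95, 383.95], [0.0, 0.0, 0.0, 1.0]]
```

View pics/top0.png

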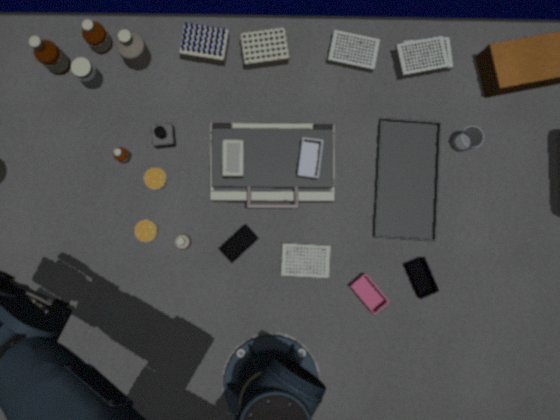

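View pics/scene0.png

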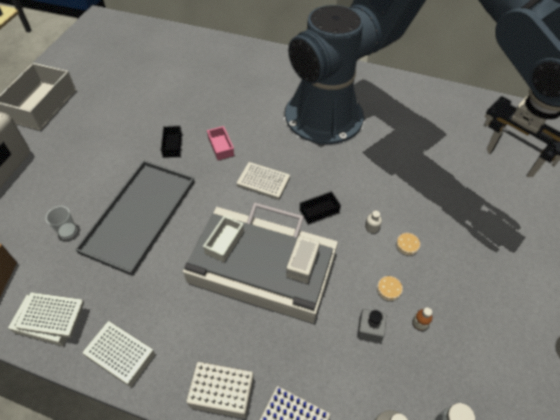

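Top view: the imager is at about (272,162), with a tip box at (233,158) and the white trough at (311,158) on its screen. The bar is at (272,205) and the tray at (407,180). Dishes are at (155,178) and (146,231), the plunger at (161,132), the amber bottle at (121,154) and the white bottle at (182,241). The scene view agrees: trough (223,237), box (303,257), and two dishes. The black (238,243 and 421,277) and pink (368,292) troughs are look-alikes. I'll enlarge a crop to measure.

```bash
python3 - <<'E'
from h import *
p,d,c=load("top","top0")
im=cv2.resize(p[110:260,105:345],None,fx=3.3,fy=3.3,interpolation=cv2.INTER_CUBIC)
im=cv2.convertScaleAbs(im,alpha=1.8,beta=10)
cv2.imwrite("pics/c1.png",im[...,::-1])
p2,d2,c2=load("scene","scene0")
im=cv2.resize(p2[190:350,170:450],None,fx=2.85,fy=2.85,interpolation=cv2.INTER_CUBIC)
cv2.imwrite("pics/c2.png",cv2.convertScaleAbs(im,alpha=1.3)[...,::-1])
for n,q in dict(box=(233,158),trough=(311,158),screen=(272,158),stagerim=(222,196),dish1=(155,178),dish2=(146,231),pl=(160,132),tray=(407,180),bench=(200,300),bar=(272,206.5)).items():print(n,atd(c,[q],d).round(1))
E
```

```text
box [[565.9  97.2 116.1]]
trough [[574.3 -98.3  74.6]]
screen [[574.3   0.7  71.3]]
stagerim [[478.5 127.8  53.7]]
dish1 [[528.6 306.2  19.1]]
dish2 [[389.7 327.4  17.3]]
pl [[637.4 283.4  79.6]]
tray [[ 528.6 -363.6    4.8]]
bench [[209.9 186.9   0.8]]
bar [[449.4   0.9  89.1]]
```

View pics/c1.png

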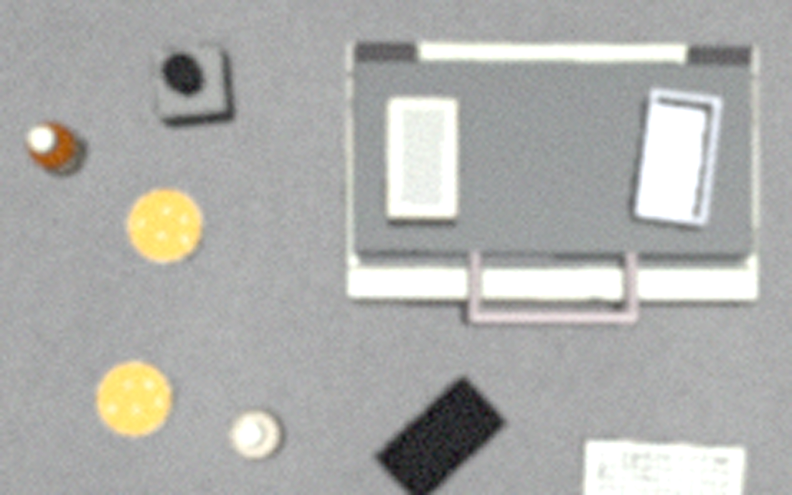

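View pics/c2.png

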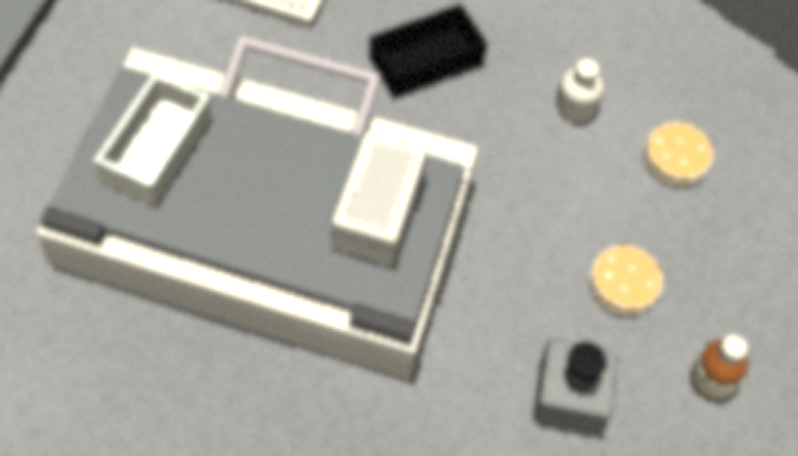

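c1: the tip-box top spans (388,98) to (458,218), and the trough rim corners are (652,90), (721,96), (706,226) and (636,218). The bar runs from (470,318) to (637,318). Dish centres are at (165,226) and (134,399), and the plunger head at (184,73). c2: the same trough (white, open, on the screen at (153,130)) and box (378,190). The black look-alike at (428,50) is on the bench, so it isn't part of the job.

```bash
python3 - <<'E'
from h import *
p,d,c=load("top","top0");p2,d2,c2=load("scene","scene0")
A=lambda L:(np.array(L,float)+.5)/3.3+[105,110]-.5
B=lambda L:(np.array(L,float)+.5)/2.85+[170,190]-.5
f=lambda n,x:print(n,np.round(x,1).tolist())
t1=A([(388,98),(458,98),(456,218),(388,218),(423,158)]);t2=B([(334,218),(393,232),(427,152),(369,136),(381,184)])
f("boxtri",tri(c,t1[[4]],c2,t2[[4]])); b=atz(c,t1,116.5);f("box",b)
r1=A([(652,90),(721,96),(706,226),(636,218)]);r2=B([(97,158),(157,170),(210,95),(153,75)])
tr=atz(c,r1,106);f("trough",tr);f("mid",tr.mean(0))
# order match: top crop UL = far x,left(+y)
f("troughtri",tri(c,[r1.mean(0)],c2,[r2.mean(0)]))
for q in(b,tr):
  v=(q[0]-q[3]+q[1]-q[2]);print("yaw",np.arctan2(v[1],v[0]))
q1=A([(470,318),(637,318)]);q2=B([(378,74),(243,40)]);f("bartri",tri(c,q1,c2,q2));f("bar84",atz(c,q1,84))
im=A([(348,298),(757,298),(757,44),(348,44)]);f("imager front/back@54..",atz(c,im,58))
q1=A([(165,226),(134,399)]);q2=B([(627,277),(680,152)]);f("dish",tri(c,q1,c2,q2));f("dish18",atz(c,q1,18))
q1=A([(184,73)]);q2=B([(586,359)]);f("plg",tri(c,q1,c2,q2));f("79",atz(c,q1,79))
f("bottles",atz(c,A([(41,138),(254,432)]),65))
f("tray outer z22",atz(c,[(378,119),(440,121),(435,240),(374,239)],22))
f("blacktrough",atz(c,A([(465,377),(505,422),(415,495),(376,455)]),34))
E
```

```text
boxtri [[567.6, 98.5, 112.1, 1.5]]
box [[611.8, 123.9, 116.5], [612.2, 72.0, 116.5], [522.3, 72.9, 116.5], [522.1, 123.1, 116.5], [567.0, 97.6, 116.5]]
trough [[621.5, -73.4, 106.0], [617.4, -125.5, 106.0], [518.7, -113.6, 106.0], [524.5, -61.2, 106.0]]
mid [570.5, -93.4, 106.0]
troughtri [[570.3, -92.6, 105.0, 1.8]]
yaw -0.000790063949112106
yaw -0.12248111771306278
bartri [[450.5, 62.8, 86.8, 0.1], [450.9, -61.8, 81.0, 3.9]]
bar84 [[450.7, 63.0, 84.0], [451.2, -63.5, 84.0]]
imager front/back@54.. [[467.9, 157.6, 58.0], [469.1, -158.7, 58.0], [669.2, -160.2, 58.0], [666.7, 159.8, 58.0]]
dish [[529.2, 308.7, 11.8, 0.1], [391.0, 331.2, 9.8, 0.2]]
dish18 [[528.4, 307.4, 18.0], [390.8, 329.2, 18.0]]
plg [[639.9, 285.0, 70.7, 1.8]]
79 [[638.1, 282.5, 79.0]]
bottles [[589.9, 393.9, 65.0], [364.6, 227.3, 65.0]]
tray outer z22 [[689.9, -283.5, 22.0], [686.0, -450.7, 22.0], [367.7, -430.1, 22.0], [370.0, -268.5, 22.0]]
blacktrough [[408.3, 67.8, 34.0], [373.1, 36.4, 34.0], [316.1, 106.3, 34.0], [347.2, 136.9, 34.0]]
```

Imager centre is about (568,0), with yaw near 0. I'll turn the tool to yaw π and go over the tip box.

>>> move_arm(moves=[[1, 0, 0, 0, -0.93], [1, 0, 0, 0, -0.93], [1, 0, 0, 0, -0.93], [1, 0, 0, 0, -0.93], [1, -0.82, -1, 0, 0], [1, -0.82, -1, 0, 0], [1, -0.82, -1, 0, 0], [1, -0.82, -1, 0, 0], [1, -0.82, -1, 0, 0], [1, -0.82, -1, 0, 0]])

```text
time_s: 0.98
eef_pos: [336.5, 374.9, 404.6]
ee_rot: [-3.141, -0.0, 3.141]
wrist_force: [0.0, -0.2, -0.3]
finger_gap: 93.2
grasp_force: 0.0
```

>>> move_arm(moves=[[1, -0.82, -1, 0, 0], [1, -0.82, -1, 0, 0], [1, -0.82, -1, 0, 0], [1, -0.82, -1, 0, 0], [1, -0.82, -1, 0, 0], [1, -0.82, -1, 0, 0], [1, -0.82, -1, 0, 0], [1, -0.82, -1, 0, 0], [1, -0.82, -1, 0, 0], [1, -0.82, -1, 0, 0]])

```text
time_s: 1.82
eef_pos: [500.5, 174.7, 404.6]
ee_rot: [-3.142, -0.0, 3.141]
wrist_force: [-0.2, -0.4, -0.4]
finger_gap: 92.9
grasp_force: 0.0
```

>>> move_arm(moves=[[1, -0.82, -1, 0, 0], [1, -0.82, -1, 0, 0], [1, -0.82, -1, 0, 0], [1, -0.82, -1, 0, 0], [1, 0, 0, 0, 0], [1, 0, 0, 0, 0], [1, 0, 0, 0, 0]])

```text
time_s: 2.4
eef_pos: [565.1, 96.2, 404.5]
ee_rot: [3.141, -0.001, 3.141]
wrist_force: [0.1, -0.2, -0.4]
finger_gap: 93.1
grasp_force: 0.0
```

```bash
python3 - <<'E'
from h import *
s=manip.sense();print(s["time_s"],s["eef_pos"],s["ee_rot"],s["joint_pos"])
shot("wrist","w1")
E
```

```text
2.4 [565.0885919   96.23015972 404.45445807] [ 3.14146326e+00 -7.83333701e-04  3.14106530e+00] [ 8.74330523e-02  3.93183430e-01  1.59038359e+00  2.15758437e-04
  1.15879458e+00 -1.48292235e+00]
```

View pics/w1.png

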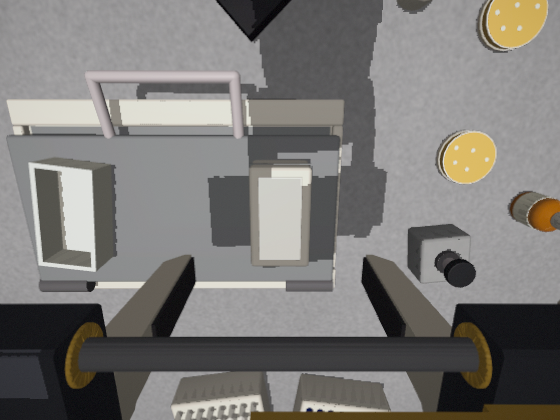

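The wrist view shows the box top at about (251..310, 170..265), the trough rim at (30..112, 162..268), and dishes at (468,156) and (514,20). The plunger head is at (459,270). I'll cross-check box, trough, dishes and plunger against the top view.

```bash
python3 - <<'E'
from h import *
p,d,c=load("top","top0");pw,dw,w=load("wrist","w1")
A=lambda L:(np.array(L,float)+.5)/3.3+[105,110]-.5
f=lambda n,x:print(n,np.round(x,1).tolist())
f("box",atz(w,[(251,170),(310,170),(308,265),(252,265)],117));f("depth",atd(w,[(280,215),(70,215),(459,270),(200,260),(468,156)],dw))
f("trough",atz(w,[(30,163),(112,163),(95,269),(42,261)],106))
f("dish",tri(c,A([(165,226),(134,399)]),w,[(468,156),(515,20)]))
f("plg",tri(c,A([(184,73)]),w,[(459,272)]))
f("bar",tri(c,A([(470,318),(637,318)]),w,[(236,76),(90,76)]))
E
```

```text
box [[527.6, 75.2, 117.0], [527.7, 123.2, 117.0], [612.9, 123.8, 117.0], [612.9, 73.8, 117.0]]
depth [[565.8, 98.8, 117.8], [578.9, -105.9, 76.2], [637.6, 282.1, 78.8], [629.5, 16.0, 71.6], [530.0, 306.2, 17.5]]
trough [[523.5, -110.8, 106.0], [523.5, -42.3, 106.0], [622.1, -73.2, 106.0], [613.8, -120.4, 106.0]]
dish [[529.8, 308.2, 13.8, 1.5], [393.7, 333.3, 7.3, 6.0]]
plg [[638.4, 281.8, 80.5, 1.4]]
bar [[452.3, 62.1, 76.0, 2.8], [452.6, -64.3, 76.0, 1.6]]
```

>>> move_arm(moves=[[1, -0.1, 0.1, 1, 0], [1, 0, 0, 1, 0], [1, 0, 0, 1, 0], [1, 0, 0, 1, 0], [1, 0, 0, 1, 0], [1, 0, 0, 1, 0], [1, 0, 0, 1, 0], [1, 0, 0, 0, 0], [1, 0, 0, 0, 0]])

```text
time_s: 3.2
eef_pos: [567.0, 98.6, 264.6]
ee_rot: [-3.141, -0.002, -3.141]
wrist_force: [0.0, 0.4, 0.9]
finger_gap: 92.8
grasp_force: 0.0
```

>>> move_arm(moves=[[-1, 0, 0, 0, 0], [-1, 0, 0, 0, 0], [-1, 0, 0, 0, 0], [-1, 0, 0, 0, 0], [-1, 0, 0, 0, 0], [-1, 0, 0, 0, 0], [-1, 0, 0, 0, 0], [-1, 0, 0, 0, 0]])

```text
time_s: 3.87
eef_pos: [567.5, 97.8, 264.9]
ee_rot: [3.142, 0.0, 3.141]
wrist_force: [-0.7, 0.1, 1.9]
finger_gap: 51.9
grasp_force: 30.0
```

>>> move_arm(moves=[[-1, 0, 0, -0.5, 0], [-1, 0, 0, -1, 0], [-1, 0, 0, -1, 0], [-1, 0, 0, -1, 0], [-1, 0, 0, -1, 0], [-1, 0, 0, -0.5, 0], [-1, 0, 0, 0, 0]])

```text
time_s: 4.45
eef_pos: [567.7, 97.9, 367.2]
ee_rot: [3.141, 0.004, 3.141]
wrist_force: [0.5, -0.2, -0.5]
finger_gap: 51.9
grasp_force: 30.0
```

>>> move_arm(moves=[[-1, -0.1, -1, 0, 0.45], [-1, -0.1, -1, 0, 0], [-1, -0.1, -1, 0, 0], [-1, -0.1, -1, 0, 0], [-1, -0.1, -1, 0, 0], [-1, -0.1, -1, 0, 0], [-1, -0.1, -1, 0, 0], [-1, -0.1, -1, 0, 0], [-1, -0.1, -1, 0, 0], [-1, -0.1, -1, 0, 0]])

```text
time_s: 5.28
eef_pos: [577.4, -103.8, 363.4]
ee_rot: [3.141, -0.002, 3.087]
wrist_force: [0.3, 0.6, -0.0]
finger_gap: 51.9
grasp_force: 30.0
```

>>> move_arm(moves=[[-1, -0.1, -1, 0, 0], [-1, -0.1, -1, 0, 0], [-1, -0.1, -1, 0, 0], [-1, -0.1, -1, 0, 0], [-1, -0.1, -1, 0, 0], [-1, -0.1, -1, 0, 0], [-1, -0.1, -1, 0, 0], [-1, -0.1, -1, 0, 0], [-1, -0.1, -1, 0, 0], [-1, -0.1, -1, 0, 0]])

```text
time_s: 6.12
eef_pos: [586.5, -304.6, 363.2]
ee_rot: [3.141, -0.002, 3.087]
wrist_force: [-0.0, -0.4, -0.9]
finger_gap: 51.8
grasp_force: 30.0
```

>>> move_arm(moves=[[-1, -0.1, -1, 0, 0], [-1, -0.1, -1, 0, 0], [-1, 0, -0.6, 0, 0], [-1, 0, 0, 0, 0], [-1, 0, 0, 0, 0]])

```text
time_s: 6.53
eef_pos: [587.7, -355.6, 363.7]
ee_rot: [3.141, -0.001, 3.086]
wrist_force: [-0.1, 0.4, -1.9]
finger_gap: 51.6
grasp_force: 30.0
```

```bash
python3 - <<'E'
from h import *
s=manip.sense();print(s["time_s"],s["eef_pos"],s["ee_rot"],s["joint_pos"],s["finger_gap"])
shot("wrist","w2")
E
```

```text
6.5333 [ 587.70400105 -355.64606487  363.74083442] [ 3.14061214e+00 -1.15847895e-03  3.08649831e+00] [-6.11967047e-01  6.40161667e-01  1.29569866e+00  2.35461949e-04
  1.20723402e+00 -2.12775236e+00] 51.6165895996391
```

View pics/w2.png

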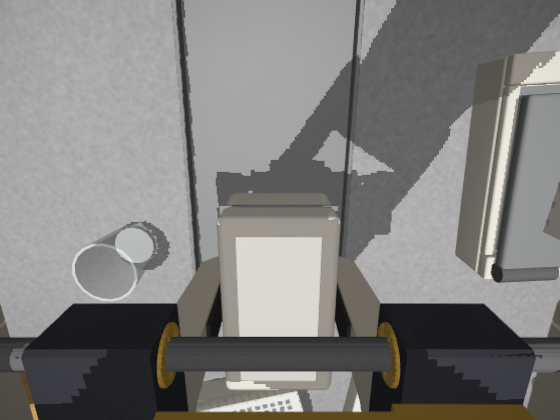

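The box is held square. The tray's left wall top edge passes (180,50) to (190,190) and the right one (358,50) to (347,190).

```bash
python3 - <<'E'
from h import *
pw,dw,w=load("wrist","w2")
print(atz(w,[(180,50),(188,190),(359,50),(346,190)],22).round(1))
print(atd(w,[(270,60),(270,150),(280,290),(270,215)],dw).round(1))
E
```

```text
[[ 448.9 -433.    22. ]
 [ 574.8 -443.6   22. ]
 [ 457.6 -275.7   22. ]
 [ 583.6 -286.3   22. ]]
[[ 458.8 -354.8    3.4]
 [ 542.1 -360.     3.6]
 [ 577.9 -353.2  216.7]
 [ 545.1 -355.6  211.9]]
```

>>> move_arm(moves=[[-1, -0.7, -0.4, 0, 0.2], [-1, 0, 0, 1, 0], [-1, 0, 0, 1, 0], [-1, 0, 0, 1, 0], [-1, 0, 0, 1, 0], [-1, 0, 0, 1, 0], [-1, 0, 0, 1, 0], [-1, 0, 0, 1, 0], [-1, 0, 0, 0.5, 0], [-1, 0, 0, 0.4, 0]])

```text
time_s: 7.42
eef_pos: [601.5, -363.4, 205.7]
ee_rot: [3.141, -0.001, 3.064]
wrist_force: [0.0, 0.1, -0.7]
finger_gap: 51.6
grasp_force: 30.0
```

>>> move_arm(moves=[[-1, 0, 0, 0.2, 0], [-1, 0, 0, 0.2, 0], [-1, 0, 0, 0, 0], [-1, 0, 0, 0, 0]])

```text
time_s: 7.75
eef_pos: [601.7, -364.5, 199.5]
ee_rot: [-3.141, 0.001, 3.063]
wrist_force: [-0.5, -0.2, -0.3]
finger_gap: 51.6
grasp_force: 30.0
```

>>> move_arm(moves=[[-1, 0, 0, 0.13, 0], [-1, 0, 0, 0, 0], [-1, 0, 0, 0, 0]])

```text
time_s: 8.0
eef_pos: [601.7, -364.7, 197.0]
ee_rot: [-3.141, 0.002, 3.063]
wrist_force: [1.0, -0.8, 3.0]
finger_gap: 51.8
grasp_force: 30.0
```

>>> move_arm(moves=[[0.6, 0, 0, 0, 0], [0.6, 0, 0, 0, 0], [0.6, 0, 0, 0, 0], [0.6, 0, 0, 0, 0], [0.6, 0, 0, -0.5, 0], [0.6, 0, 0, -1, 0], [0.6, 0, 0, -1, 0], [0.6, 0, 0, -1, 0], [0.6, 0, 0, -1, 0], [0.6, 0, 0, -1, 0]])

```text
time_s: 8.83
eef_pos: [601.3, -364.4, 307.9]
ee_rot: [-3.141, 0.0, 3.063]
wrist_force: [-0.4, -1.0, 0.1]
finger_gap: 74.0
grasp_force: 0.0
```

>>> move_arm(moves=[[1, 0, 0, -1, 0.36], [1, 0.23, 0.95, -0.5, 0], [1, 0.23, 0.95, -0.5, 0], [1, 0.23, 0.95, 0, 0], [1, 0.23, 0.95, 0, 0], [1, 0.23, 0.95, 0, 0], [1, 0.23, 0.95, 0, 0], [1, 0.23, 0.95, 0, 0], [1, 0.23, 0.95, 0, 0], [1, 0.23, 0.95, 0, 0]])

```text
time_s: 9.67
eef_pos: [580.8, -188.8, 347.0]
ee_rot: [-3.141, 0.001, 3.02]
wrist_force: [-0.2, 0.4, -0.5]
finger_gap: 92.9
grasp_force: 0.0
```

>>> move_arm(moves=[[1, 0.23, 0.95, 0, 0], [1, 0.23, 0.95, 0, 0], [1, 0.23, 0.95, 0, 0], [1, 0.23, 0.95, 0, 0], [1, 0.23, 0.95, 0, 0], [1, 0, 0, 0, 0], [1, 0, 0, 0, 0], [1, 0, 0, 0, 0]])

```text
time_s: 10.33
eef_pos: [569.9, -93.2, 346.6]
ee_rot: [-3.141, 0.001, 3.02]
wrist_force: [-0.7, -0.7, 1.2]
finger_gap: 92.8
grasp_force: 0.0
```

```bash
python3 - <<'E'
from h import *
s=manip.sense();print(s["time_s"],s["eef_pos"],s["ee_rot"],s["joint_pos"],s["finger_gap"])
shot("wrist","w3")
p,d,c=shot("top","t1")
q=p[110:260,105:460].copy();cv2.imwrite("pics/t1c.png",cv2.convertScaleAbs(cv2.resize(q,None,fx=2.2,fy=2.2,interpolation=cv2.INTER_CUBIC),alpha=1.5)[...,::-1])
w=cv2.imread("pics/w3.png");cv2.imwrite("pics/w3c.png",np.vstack([cv2.resize(w,(440,330)),cv2.resize(cv2.imread("pics/t1c.png"),(440,186))]))
E
```

```text
10.3333 [569.87449802 -93.18122904 346.64198491] [-3.14132423e+00  7.11659479e-04  3.01999886e+00] [-2.42663680e-01  4.64363238e-01  1.63604285e+00 -2.09250508e-04
  1.04044771e+00 -1.69176033e+00] 92.78402293193496
```

View pics/w3c.png

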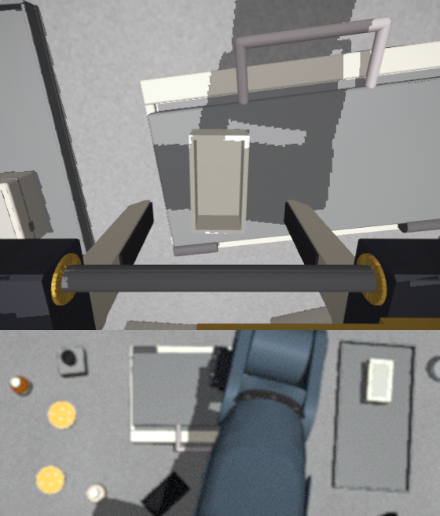

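The trough at (220,180) sits square and midway between the fingers, and the box lies flat in the tray. Next I'll grasp the trough.

>>> move_arm(moves=[[1, 0, 0, 1, 0], [1, 0, 0, 1, 0], [1, 0, 0, 1, 0], [1, 0, 0, 1, 0], [1, 0, 0, 0.1, 0], [1, 0, 0, 0, 0], [1, 0, 0, 0, 0]])

```text
time_s: 11.02
eef_pos: [570.1, -93.2, 265.1]
ee_rot: [-3.141, 0.001, 3.019]
wrist_force: [-0.4, -1.3, -0.2]
finger_gap: 93.0
grasp_force: 0.0
```

>>> move_arm(moves=[[-1, 0, 0, 0, 0], [-1, 0, 0, 0, 0], [-1, 0, 0, 0, 0], [-1, 0, 0, 0, 0], [-1, 0, 0, 0, 0], [-1, 0, 0, 0, 0], [-1, 0, 0, 0, 0], [-1, 0, 0, 0, 0]])

```text
time_s: 11.68
eef_pos: [569.8, -92.7, 264.2]
ee_rot: [-3.142, 0.0, 3.02]
wrist_force: [-0.2, -0.8, 1.2]
finger_gap: 52.1
grasp_force: 30.0
```

>>> move_arm(moves=[[-1, 0, 0, -0.5, 0], [-1, 0, 0, -1, 0], [-1, 0, 0, -1, 0], [-1, 0, 0, -1, 0], [-1, 0, 0, -0.5, 0], [-1, 0, 0, 0, 0]])

```text
time_s: 12.18
eef_pos: [570.1, -92.7, 346.6]
ee_rot: [-3.141, 0.004, 3.02]
wrist_force: [-0.5, 1.1, -0.7]
finger_gap: 51.6
grasp_force: 30.0
```

>>> move_arm(moves=[[-1, 0, 0, 0, -0.33], [-1, 0.36, -0.96, 0, 0], [-1, 0.36, -0.96, 0, 0], [-1, 0.36, -0.96, 0, 0], [-1, 0.36, -0.96, 0, 0], [-1, 0.36, -0.96, 0, 0], [-1, 0.36, -0.96, 0, 0], [-1, 0.36, -0.96, 0, 0], [-1, 0.36, -0.96, 0, 0], [-1, 0.36, -0.96, 0, 0]])

```text
time_s: 13.02
eef_pos: [490.3, -260.3, 343.0]
ee_rot: [3.141, -0.002, 3.06]
wrist_force: [-0.3, -0.3, -0.9]
finger_gap: 51.6
grasp_force: 30.0
```

>>> move_arm(moves=[[-1, 0.36, -0.96, 0, 0], [-1, 0.36, -0.96, 0, 0], [-1, 0.36, -0.96, 0, 0], [-1, 0.36, -0.96, 0, 0], [-1, 0.36, -0.96, 0, 0], [-1, 0, 0, 0, 0], [-1, 0, 0, 0, 0], [-1, 0, 0, 0, 0]])

```text
time_s: 13.68
eef_pos: [447.4, -351.8, 343.4]
ee_rot: [3.141, -0.001, 3.059]
wrist_force: [0.4, 0.4, -0.4]
finger_gap: 51.8
grasp_force: 30.0
```

>>> move_arm(moves=[[-1, 0, 0, 1, 0], [-1, 0, 0, 1, 0], [-1, 0, 0, 1, 0], [-1, 0, 0, 1, 0], [-1, 0, 0, 1, 0], [-1, 0, 0, 1, 0], [-1, 0, 0, 0.7, 0], [-1, 0, 0, 0.3, 0], [-1, 0, 0, 0, 0], [-1, 0, 0, 0, 0]])

```text
time_s: 14.52
eef_pos: [447.7, -352.0, 204.5]
ee_rot: [-3.142, 0.0, 3.06]
wrist_force: [-0.9, -0.1, -0.4]
finger_gap: 52.0
grasp_force: 30.0
```

Contact is expected at TCP z of about 196.7.

>>> move_arm(moves=[[-1, 0, -0.1, 0.2, 0], [-1, 0, 0, 0.2, 0], [-1, 0, 0, 0, 0], [-1, 0, 0, 0, 0]])

```text
time_s: 14.85
eef_pos: [447.2, -354.3, 196.3]
ee_rot: [-3.141, 0.0, 3.06]
wrist_force: [0.4, 0.1, -0.3]
finger_gap: 51.8
grasp_force: 30.0
```

>>> move_arm(moves=[[0.6, 0, 0, 0, 0], [0.6, 0, 0, 0, 0], [0.6, 0, 0, 0, 0], [0.6, 0, 0, 0, 0], [0.6, 0, 0, -0.5, 0], [0.6, 0, 0, -1, 0], [0.6, 0, 0, -1, 0], [0.6, 0, 0, -1, 0], [0.6, 0, 0, -1, 0], [0.6, 0, 0, -1, 0]])

```text
time_s: 15.68
eef_pos: [447.0, -354.2, 307.9]
ee_rot: [-3.141, 0.0, 3.06]
wrist_force: [0.1, -0.5, -0.6]
finger_gap: 74.7
grasp_force: 0.0
```

>>> move_arm(moves=[[0.6, 0.07, 0.98, 0, 0], [0.6, 0.07, 0.98, 0, 0], [0.6, 0.07, 0.98, 0, 0], [0.6, 0.07, 0.98, 0, 0], [0.6, 0.07, 0.98, 0, 0], [0.6, 0.07, 0.98, 0, 0], [0.6, 0.07, 0.98, 0, 0], [0.6, 0.07, 0.98, 0, 0], [0.6, 0.07, 0.98, 0, 0], [0.6, 0.07, 0.98, 0, 0]])

```text
time_s: 16.52
eef_pos: [449.1, -156.9, 306.9]
ee_rot: [-3.141, 0.001, 3.059]
wrist_force: [0.4, 0.8, -0.5]
finger_gap: 74.5
grasp_force: 0.0
```

>>> move_arm(moves=[[-0.14, 0.07, 0.98, 0, 0], [-0.14, 0.07, 0.98, 0, 0], [-0.14, 0.07, 0.98, 0, 0], [-0.14, 0.07, 0.98, 0, 0], [-0.14, 0.07, 0.98, 0, 0], [-0.14, 0.07, 0.98, 0, 0], [-0.14, 0.07, 0.98, 0, 0], [-0.14, 0.07, 0.98, 0, 0], [-0.14, 0, 0, 0, 1], [-0.14, 0, 0, 0, 1]])

```text
time_s: 17.35
eef_pos: [450.8, 0.3, 306.9]
ee_rot: [3.141, 0.001, 2.816]
wrist_force: [-0.4, -0.0, -1.0]
finger_gap: 40.0
grasp_force: 0.0
```

>>> move_arm(moves=[[-0.14, 0, 0, 0, 1], [-0.14, 0, 0, 0, 1], [-0.14, 0, 0, 0, 1], [-0.14, 0, 0, 0, 1], [-0.14, 0, 0, 0, 1], [-0.14, 0, 0, 0, 1], [-0.14, 0, 0, 0, 1], [-0.14, 0, 0, 0, 1], [-0.14, 0, 0, 0, 1], [-0.14, 0, 0, 0, 1]])

```text
time_s: 18.18
eef_pos: [450.9, -0.6, 306.9]
ee_rot: [3.141, 0.0, 1.614]
wrist_force: [0.8, -0.0, 0.2]
finger_gap: 40.2
grasp_force: 0.0
```

>>> move_arm(moves=[[-0.14, 0, 0, 0, 0.4], [-0.14, 0, 0, 0, 0], [-0.14, 0, 0, 0, 0]])

```text
time_s: 18.43
eef_pos: [450.9, -0.6, 306.7]
ee_rot: [3.141, 0.0, 1.574]
wrist_force: [-1.2, 0.2, -0.1]
finger_gap: 39.8
grasp_force: 0.0
```

```bash
python3 - <<'E'
from h import *
s=manip.sense();print(s["time_s"],s["eef_pos"],s["ee_rot"],s["joint_pos"],s["finger_gap"])
shot("wrist","w4");shot("top","t2")
cv2.imwrite("pics/w4c.png",np.hstack([cv2.resize(cv2.imread("pics/w4.png"),(400,300)),cv2.resize(cv2.imread("pics/t2.png"),(400,300))]))
E
```

```text
18.4333 [450.89675224  -0.61711847 306.66428886] [3.14096283e+00 9.21744702e-05 1.57361886e+00] [-1.04675144e-01  3.15188564e-01  1.99093645e+00 -3.24720042e-05
  8.34831559e-01 -1.07475913e-01] 39.76100175622301
```

View pics/w4c.png

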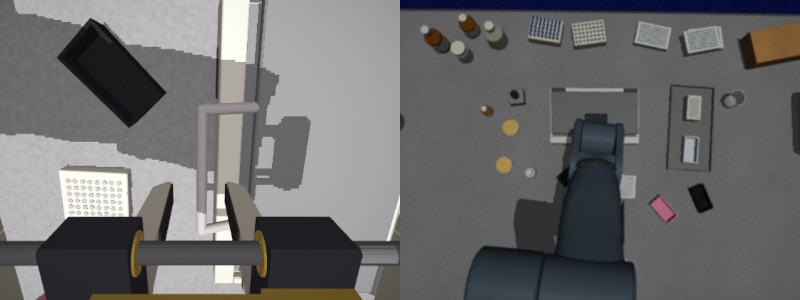

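The bar (column 203 in the left picture) lies midway between the fingers, and the tray holds the box and the trough, apart. I'll lower onto the bar and grip.

>>> move_arm(moves=[[-0.14, 0, 0, 1, 0], [-0.14, 0, 0, 1, 0], [-0.14, 0, 0, 0.8, 0], [-0.14, 0, 0, 0, 0], [-0.14, 0, 0, 0, 0]])

```text
time_s: 18.95
eef_pos: [450.9, -0.6, 250.1]
ee_rot: [-3.14, -0.0, 1.572]
wrist_force: [0.1, -0.0, -0.4]
finger_gap: 40.1
grasp_force: 0.0
```

>>> move_arm(moves=[[-1, 0, 0, 0, 0], [-1, 0, 0, 0, 0], [-1, 0, 0, 0, 0], [-1, 0, 0, 0, 0], [-1, 0, 0, 0, 0], [-1, 0, 0, 0, 0], [-1, 0, 0, 0, 0]])

```text
time_s: 19.53
eef_pos: [452.5, -0.7, 251.1]
ee_rot: [3.135, 0.0, 1.571]
wrist_force: [9.8, 1.9, -3.7]
finger_gap: 8.9
grasp_force: 30.0
```

```bash
python3 - <<'E'
import numpy as np
# bar arc relative to start, hinge 205 ahead (+x), 18 below; rows in units of 20mm: y=+X, z=down
R=np.hypot(205,18);a0=np.arctan2(18,205)
for n in (20,):
  prev=None
  for i in range(0,26):
    a=a0+np.radians(4*i);P=np.array([205-R*np.cos(a),R*np.sin(a)-18])
    if prev is not None: print(4*i,P.round(1),"y %.2f z %.2f"%((P[0]-prev[0])/20,-(P[1]-prev[1])/20))
    prev=P
E
```

```text
4 [ 1.8 14.3] y 0.09 z -0.71
8 [ 4.5 28.4] y 0.14 z -0.70
12 [ 8.2 42.2] y 0.19 z -0.69
16 [12.9 55.8] y 0.23 z -0.68
20 [18.5 69. ] y 0.28 z -0.66
24 [25.  81.8] y 0.33 z -0.64
28 [32.4 94.1] y 0.37 z -0.62
32 [ 40.7 105.9] y 0.41 z -0.59
36 [ 49.7 117.1] y 0.45 z -0.56
40 [ 59.5 127.6] y 0.49 z -0.53
44 [ 70.  137.4] y 0.53 z -0.49
48 [ 81.2 146.4] y 0.56 z -0.45
52 [ 93.  154.6] y 0.59 z -0.41
56 [105.3 162. ] y 0.62 z -0.37
60 [118.1 168.5] y 0.64 z -0.33
64 [131.3 174.1] y 0.66 z -0.28
68 [144.9 178.8] y 0.68 z -0.23
72 [158.8 182.5] y 0.69 z -0.19
76 [172.9 185.3] y 0.71 z -0.14
80 [187.1 187. ] y 0.71 z -0.09
84 [201.5 187.8] y 0.72 z -0.04
88 [215.8 187.5] y 0.72 z 0.01
92 [230.1 186.2] y 0.72 z 0.06
96 [244.3 184. ] y 0.71 z 0.11
100 [258.3 180.8] y 0.70 z 0.16
```

>>> move_arm(moves=[[-1, 0, 0.15, 0, 0], [-1, 0, 0.09, -0.71, 0], [-1, 0, 0.14, -0.7, 0], [-1, 0, 0.19, -0.69, 0], [-1, 0, 0.23, -0.68, 0], [-1, 0, 0.28, -0.66, 0], [-1, 0, 0.33, -0.64, 0], [-1, 0, 0, 0, 0], [-1, 0, 0, 0, 0]])

```text
time_s: 20.28
eef_pos: [478.3, -0.6, 332.0]
ee_rot: [-3.138, 0.0, 1.572]
wrist_force: [-9.5, -2.3, 6.8]
finger_gap: 9.1
grasp_force: 30.0
```

>>> move_arm(moves=[[-1, 0, 0.37, -0.62, 0], [-1, 0, 0.41, -0.59, 0], [-1, 0, 0.45, -0.56, 0], [-1, 0, 0.49, -0.53, 0], [-1, 0, 0.53, -0.49, 0], [-1, 0, 0.56, -0.45, 0], [-1, 0, 0.59, -0.41, 0], [-1, 0, 0.62, -0.37, 0], [-1, 0, 0, 0, 0]])

```text
time_s: 21.03
eef_pos: [560.0, -0.6, 415.5]
ee_rot: [3.142, 0.001, 1.572]
wrist_force: [-15.6, -0.0, 31.4]
finger_gap: 8.9
grasp_force: 30.0
```

>>> move_arm(moves=[[-1, 0, 0, 0, 0], [-1, 0, 0, 0, 0]])

```text
time_s: 21.2
eef_pos: [559.2, -0.6, 415.3]
ee_rot: [3.14, 0.001, 1.572]
wrist_force: [-13.0, -0.5, 26.8]
finger_gap: 8.7
grasp_force: 30.0
```

```bash
python3 - <<'E'
from h import *
s=manip.sense();print(s["time_s"],s["eef_pos"],s["ee_rot"],s["wrist_force"],s["moment"],s["finger_gap"])
p,d,c=shot("scene","s2");shot("wrist","w5")
cv2.imwrite("pics/s2c.png",np.hstack([cv2.resize(p[140:340,150:400],(500,400))[...,::-1],cv2.resize(cv2.imread("pics/w5.png"),(300,400))]))
E
```

```text
21.2 [559.24030538  -0.60730864 415.29012509] [3.14024393e+00 7.37107059e-04 1.57182739e+00] [-12.98120762  -0.45137808  26.81452471] [-0.2115923   2.31632154  0.00264339] 8.657661694254065
```

View pics/s2c.png

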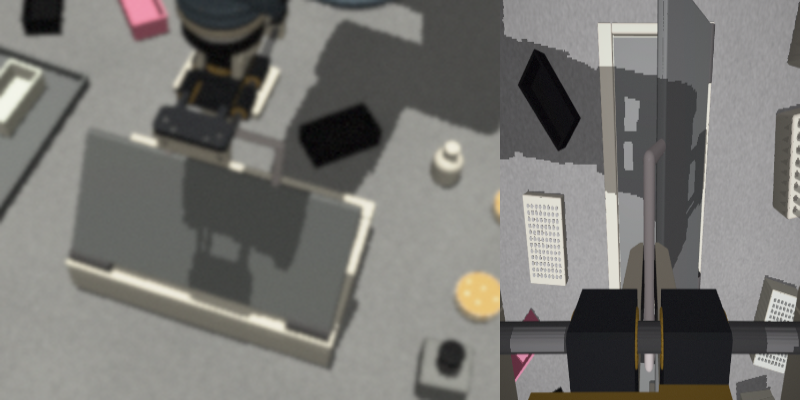

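The scene view shows the screen at about 55° with the bar firmly gripped. I'm pressing about 30 N inward along the arc, so I'll ease 3 mm outward and continue.

>>> move_arm(moves=[[-1, 0, -0.08, -0.13, 0], [-1, 0, 0.64, -0.33, 0], [-1, 0, 0.66, -0.28, 0], [-1, 0, 0.68, -0.23, 0], [-1, 0, 0.69, -0.19, 0], [-1, 0, 0.71, -0.14, 0], [-1, 0, 0, 0, 0], [-1, 0, 0, 0, 0]])

```text
time_s: 21.97
eef_pos: [626.0, -0.8, 438.8]
ee_rot: [3.14, 0.001, 1.572]
wrist_force: [2.4, -2.4, 4.2]
finger_gap: 9.1
grasp_force: 30.0
```

```bash
python3 - <<'E'
from h import *
s=manip.sense();print(s["eef_pos"],s["wrist_force"])
x,z=s["eef_pos"][0],s["eef_pos"][2]-167
for h in(656,657.5,659): print(h,np.degrees(np.arctan2(z-66,h-x))-5.02, np.hypot(z-66,h-x))
E
```

```text
[626.00568639  -0.80298956 438.75587608] [ 2.38970763 -2.40810944  4.19247905]
656 76.68605933249246 207.93061195963227
657.5 76.27748581677672 208.1522815890536
659 75.86980226686232 208.3845130319193
```

>>> move_arm(moves=[[-1, 0, 0.71, -0.09, 0], [-1, 0, 0.72, -0.04, 0], [-1, 0, 0.72, 0.01, 0], [-1, 0, 0.72, 0.06, 0], [-1, 0, 0.71, 0.11, 0], [-1, 0, 0.7, 0.16, 0], [-1, 0, 0, 0, 0], [-1, 0, 0, 0, 0]])

```text
time_s: 22.63
eef_pos: [711.6, -0.9, 433.7]
ee_rot: [3.14, 0.001, 1.571]
wrist_force: [4.6, -3.4, 0.7]
finger_gap: 8.8
grasp_force: 30.0
```

```bash
python3 - <<'E'
from h import *
s=manip.sense();print(s["eef_pos"],s["wrist_force"])
x,z=s["eef_pos"][0],s["eef_pos"][2]-167
for h in(656,657.5,659): print(h,np.degrees(np.arctan2(z-66,h-x))-5.02, np.hypot(z-66,h-x))
p,d,c=shot("scene","s3")
# panel plane from scene depth: sample visible panel region by 3D box
v,u=np.mgrid[0:420:2,0:560:2];px=np.c_[u.ravel(),v.ravel()];D=d[px[:,1],px[:,0]]
r,o=rays(c,px);P=o+r*D[:,None]
m=(D>0)&(P[:,2]>100)&(P[:,2]<215)&(np.abs(P[:,1])<145)&(P[:,0]>600)&(P[:,0]<760)
Q=P[m];print(len(Q));Q=Q[(np.abs(Q[:,1])>60)]
A=np.c_[Q[:,2],np.ones(len(Q))];k=np.linalg.lstsq(A,Q[:,0],rcond=None)[0];res=Q[:,0]-A@k;g=np.abs(res)<6
k=np.linalg.lstsq(A[g],Q[g,0],rcond=None)[0];print(len(Q),g.sum(),"tilt deg",90+np.degrees(np.arctan(k[0])),k)
E
```

```text
[711.56911819  -0.86624808 433.69744489] [ 4.57326123 -3.41544476  0.70543313]
656 100.45634836197155 208.24838842727388
657.5 100.05785511454748 207.85315472227293
659 99.65786294096777 207.46801337422
378
241 237 tilt deg 100.11276405127677 [1.78356982e-01 6.52676206e+02]
```

>>> move_arm(moves=[[-1, 0, 0.13, 0.03, 0], [-1, 0, 0, 0, 0], [-0.14, 0, 0, 0, 0], [-0.14, 0, 0, 0, 0], [-0.14, 0, 0, 0, 0], [-0.14, 0, 0, 0, 0], [-0.14, 0, 0, -0.5, 0], [-0.14, 0, 0, -1, 0], [-0.14, 0, 0, -1, 0], [-0.14, 0, 0, -1, 0]])

```text
time_s: 23.52
eef_pos: [713.6, -0.3, 505.0]
ee_rot: [3.141, -0.0, 1.572]
wrist_force: [-0.2, -0.3, 0.7]
finger_gap: 40.2
grasp_force: 0.0
```

>>> move_arm(moves=[[0.6, -0.3, -1, 0, 0], [0.6, -0.3, -1, 0, 0], [0.6, 0, -1, 0, 0], [0.6, 0, -1, 0, 0], [0.6, 0, -1, 0, 0], [0.6, 0, -1, 0, 0], [0.6, 0, -1, 0, 0], [0.6, 0, -1, 0, 0], [0.6, 0, -1, 0, 0], [0.6, 0, -1, 0, 0]])

```text
time_s: 24.35
eef_pos: [512.6, -12.4, 504.2]
ee_rot: [3.141, -0.0, 1.572]
wrist_force: [0.6, 0.6, 0.4]
finger_gap: 74.6
grasp_force: 0.0
```

```bash
cat > tilt.py <<'E'
from h import *
def tilt(c,d):
    v,u=np.mgrid[0:420:2,0:560:2];px=np.c_[u.ravel(),v.ravel()];D=d[px[:,1],px[:,0]]
    r,o=rays(c,px);P=o+r*D[:,None]
    m=(D>0)&(P[:,2]>100)&(P[:,2]<215)&(np.abs(P[:,1])<145)&(P[:,0]>630)&(P[:,0]<760);Q=P[m]
    A=np.c_[Q[:,2],np.ones(len(Q))];g=np.ones(len(Q),bool)
    for _ in range(4): k=np.linalg.lstsq(A[g],Q[g,0],rcond=None)[0];g=np.abs(Q[:,0]-A@k)<6
    return 90+np.degrees(np.arctan(k[0])),g.sum(),len(Q)
E
python3 - <<'E'
from tilt import *
p,d,c=shot("scene","s4");print(tilt(c,d));shot("top","t4")
s=manip.sense();print(s["time_s"],s["eef_pos"],s["ee_rot"])
q=cv2.imread("pics/t4.png")[100:270,100:450];cv2.imwrite("pics/s4c.png",np.vstack([cv2.resize(cv2.convertScaleAbs(q,alpha=1.6),(560,272)),p[180:390,:,::-1]]))
E
```

```text
(np.float64(100.32527074907478), np.int64(493), 497)
24.45 [511.92704077 -12.37066053 504.67587409] [3.14048252e+00 1.76759088e-05 1.57170031e+00]
```

View pics/s4c.png

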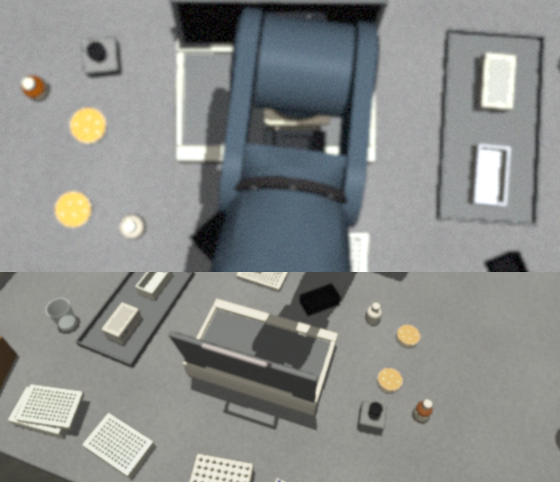

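Screen measured at 100.3° and stays put. The tray items are apart, and both dishes are unmoved at about (155,179) and (146,231) in the top image. No third dish is visible. Turning to yaw π and heading for dish 1.

>>> move_arm(moves=[[0.7, 0, 0, 0, -1], [0.7, 0, 0, 0, -1], [0.7, 0, 0, 0, -1], [0.7, 0, 0, 0, -1], [0.7, 0, 0, 0, -1], [0.7, 0, 0, 0, -1], [0.7, 0, 0, 0, -1], [0.7, 0, 0, 0, -1], [0.7, 0, 0, 0, -1], [0.7, 0, 0, 0, -1]])

```text
time_s: 25.28
eef_pos: [514.3, -12.5, 503.9]
ee_rot: [3.141, 0.001, 2.778]
wrist_force: [0.5, 0.7, -0.2]
finger_gap: 79.0
grasp_force: 0.0
```

>>> move_arm(moves=[[0.7, 0, 0, 0, -1], [0.7, 0, 0, 0, -1], [0.7, 0, 0, 0, -1], [0.7, 0, 0, 0, -0.08], [0.7, -0.05, 1, 0.5, 0], [0.7, -0.05, 1, 0.5, 0], [0.7, -0.05, 1, 0.5, 0], [0.7, -0.05, 1, 0.5, 0], [0.7, -0.05, 1, 0.5, 0], [0.7, -0.05, 1, 0.5, 0]])

```text
time_s: 26.12
eef_pos: [520.2, 108.5, 443.3]
ee_rot: [3.141, 0.001, 3.137]
wrist_force: [-0.0, 0.1, -1.2]
finger_gap: 79.2
grasp_force: 0.0
```

>>> move_arm(moves=[[0.7, -0.05, 1, 0.5, 0], [0.7, -0.05, 1, 0.5, 0], [0.7, -0.05, 1, 0.5, 0], [0.7, -0.05, 1, 0.5, 0], [0.7, -0.05, 1, 0.5, 0], [0.7, -0.05, 1, 0.5, 0], [0.7, -0.05, 1, 0.5, 0], [0.7, -0.05, 1, 0.5, 0], [0.7, -0.05, 1, 0.5, 0], [0.7, -0.05, 1, 0.5, 0]])

```text
time_s: 26.95
eef_pos: [530.2, 308.7, 343.0]
ee_rot: [3.141, 0.0, 3.137]
wrist_force: [-1.1, -1.7, -0.9]
finger_gap: 79.0
grasp_force: 0.0
```

>>> move_arm(moves=[[0.7, 0, 0, 0, 0], [0.7, 0, 0, 0, 0], [0.7, 0, 0, 0, 0]])

```text
time_s: 27.2
eef_pos: [530.1, 307.1, 343.8]
ee_rot: [-3.142, 0.0, 3.139]
wrist_force: [0.3, 0.2, 1.2]
finger_gap: 78.8
grasp_force: 0.0
```

```bash
cat > dish.py <<'E'
from h import *
def dishes(name,f,z=18):
    p,d,c=shot(name,f);hsv=cv2.cvtColor(p,cv2.COLOR_RGB2HSV)
    m=cv2.inRange(hsv,(14,90,60),(32,255,255));n,l,st,ce=cv2.connectedComponentsWithStats(m);out=[]
    for i in range(1,n):
        if st[i,4]>(250 if name!="wrist" else 1500): out.append((ce[i].round(1).tolist(),int(st[i,4]),st[i,:4].tolist(),atz(c,[ce[i]],z)[0].round(1).tolist()))
    return out
E
python3 - <<'E'
from dish import *
s=manip.sense();print(s["time_s"],s["eef_pos"],s["ee_rot"],s["finger_gap"])
for o in dishes("wrist","w6"):print(o)
for o in dishes("top","t6"):print(o)
E
```

```text
27.2 [530.136756   307.08121774 343.75994939] [-3.14158641e+00  4.00577189e-04  3.13947906e+00] 78.80462615920102
([303.3, 42.0], 3688, [271, 5, 66, 75], [392.9, 329.3, 18.0])
([278.0, 202.4], 2418, [250, 175, 57, 56], [531.1, 307.9, 18.0])
([416.2, 413.6], 3582, [218, 404, 342, 16], [793.7, 472.4, 18.0])
([526.4, 59.5], 3105, [489, 31, 71, 58], [860.2, -695.3, 18.0])
([47.0, 52.5], 255, [35, 41, 22, 22], [864.6, 600.0, 18.0])
```

>>> move_arm(moves=[[0.7, -0.04, 0.04, 1, 0], [0.7, 0, 0, 1, 0], [0.7, 0, 0, 1, 0], [0.7, 0, 0, 1, 0], [0.7, 0, 0, 1, 0], [0.7, 0, 0, 1, 0], [0.7, 0, 0, 1, 0], [0.7, 0, 0, 0.7, 0], [0.7, 0, 0, 0, 0], [0.7, 0, 0, 0, 0]])

```text
time_s: 28.13
eef_pos: [531.0, 307.9, 189.7]
ee_rot: [-3.141, -0.0, 3.14]
wrist_force: [0.5, 0.5, -0.1]
finger_gap: 78.8
grasp_force: 0.0
```

>>> move_arm(moves=[[-1, 0, 0, 0, 0], [-1, 0, 0, 0, 0], [-1, 0, 0, 0, 0], [-1, 0, 0, 0, 0], [-1, 0, 0, 0, 0], [-1, 0, 0, 0, 0]])

```text
time_s: 28.63
eef_pos: [530.8, 308.3, 190.1]
ee_rot: [3.141, 0.001, 3.141]
wrist_force: [-2.3, -0.7, 6.7]
finger_gap: 59.3
grasp_force: 30.0
```

>>> move_arm(moves=[[-1, 0, 0, -0.5, 0], [-1, 0, 0, -1, 0], [-1, 0, 0, -1, 0], [-1, 0, 0, -1, 0], [-1, 0, 0, -1, 0], [-1, 0, 0, -1, 0], [-1, 0, 0, -0.5, 0], [-1, 0, 0, 0, 0]])

```text
time_s: 29.3
eef_pos: [531.0, 308.4, 312.0]
ee_rot: [3.14, 0.004, 3.141]
wrist_force: [-0.2, -0.7, 0.3]
finger_gap: 59.3
grasp_force: 30.0
```

>>> move_arm(moves=[[-1, -0.07, -0.96, 0, 0], [-1, -0.07, -0.96, 0, 0], [-1, -0.07, -0.96, 0, 0], [-1, -0.07, -0.96, 0, 0], [-1, -0.07, -0.96, 0, 0], [-1, -0.07, -0.96, 0, 0], [-1, -0.07, -0.96, 0, 0], [-1, -0.07, -0.96, 0, 0], [-1, -0.07, -0.96, 0, 0], [-1, -0.07, -0.96, 0, 0]])

```text
time_s: 30.13
eef_pos: [544.3, 115.2, 308.2]
ee_rot: [-3.141, -0.002, 3.141]
wrist_force: [-0.4, -0.4, 0.0]
finger_gap: 59.5
grasp_force: 30.0
```

>>> move_arm(moves=[[-1, -0.07, -0.96, 0, 0], [-1, -0.07, -0.96, 0, 0], [-1, -0.07, -0.96, 0, 0], [-1, -0.07, -0.96, 0, 0], [-1, -0.07, -0.96, 0, 0], [-1, -0.07, -0.96, 0, 0], [-1, -0.07, -0.96, 0, 0], [-1, -0.07, -0.96, 0, 0], [-1, -0.07, -0.96, 0, 0], [-1, -0.07, -0.96, 0, 0]])

```text
time_s: 30.97
eef_pos: [558.2, -76.7, 308.2]
ee_rot: [3.141, -0.002, 3.141]
wrist_force: [-0.2, 0.1, -0.5]
finger_gap: 59.2
grasp_force: 30.0
```

>>> move_arm(moves=[[-1, 0, 0, 0, 0], [-1, 0, 0, 0, 0], [-1, 0, 0, 1, 0], [-1, 0, 0, 1, 0], [-1, 0, 0, 1, 0], [-1, 0, 0, 0, 0], [-1, 0, 0, 0, 0]])

```text
time_s: 31.55
eef_pos: [558.3, -74.9, 248.7]
ee_rot: [3.141, -0.002, -3.141]
wrist_force: [1.0, 0.4, -1.2]
finger_gap: 59.7
grasp_force: 30.0
```

Contact is expected at TCP z of about 234.

>>> move_arm(moves=[[-1, 0, 0, 0.4, 0], [-1, 0, 0, 0.3, 0], [-1, 0, 0, 0, 0], [-1, 0, 0, 0, 0]])

```text
time_s: 31.88
eef_pos: [558.5, -75.7, 235.5]
ee_rot: [-3.142, 0.0, 3.141]
wrist_force: [-0.5, -0.4, -0.1]
finger_gap: 59.5
grasp_force: 30.0
```

>>> move_arm(moves=[[0.6, 0, 0, 0, 0], [0.6, 0, 0, 0, 0], [0.6, 0, 0, 0, 0], [0.6, 0, 0, 0, 0], [0.6, 0, 0, -0.5, 0], [0.6, 0, 0, -1, 0], [0.6, 0, 0, -1, 0], [0.6, 0, 0, -1, 0], [0.6, 0, 0, -1, 0], [0.6, 0, 0, -0.5, 0]])

```text
time_s: 32.72
eef_pos: [558.8, -75.8, 338.4]
ee_rot: [-3.141, 0.003, 3.141]
wrist_force: [0.0, -0.1, 0.5]
finger_gap: 74.8
grasp_force: 0.0
```

```bash
python3 - <<'E'
from dish import *
s=manip.sense();print(s["time_s"],s["eef_pos"],s["ee_rot"],s["finger_gap"])
for o in dishes("wrist","w7",62):print(o)
for o in dishes("scene","s7"):print(o)
E
```

```text
32.7167 [558.7504525  -75.82917406 338.43525584] [-3.14085969  0.0033048   3.14124371] 74.78725191640302
([278.5, 216.4], 3333, [245, 184, 68, 65], [558.5, -74.8, 62.0])
([410.0, 413.7], 3700, [206, 404, 354, 16], [767.4, 57.3, 62.0])
([234.0, 241.7], 343, [223, 232, 23, 20], [535.5, -86.0, 18.0])
([408.1, 242.3], 302, [398, 234, 21, 18], [394.6, 329.5, 18.0])
([3.2, 267.9], 282, [0, 244, 11, 51], [791.5, -591.4, 18.0])
```

Dish 1 lies on the stage at (558,-75). Dish 2 is still at (393,329).

>>> move_arm(moves=[[0.7, 0.4, 0.97, 0, 0], [0.7, 0.4, 0.97, 0, 0], [0.7, 0.4, 0.97, 0, 0], [0.7, 0.4, 0.97, 0, 0], [0.7, 0.4, 0.97, 0, 0], [0.7, 0.4, 0.97, 0, 0], [0.7, 0.4, 0.97, 0, 0], [0.7, 0.4, 0.97, 0, 0], [0.7, 0.4, 0.97, 0, 0], [0.7, 0.4, 0.97, 0, 0]])

```text
time_s: 33.65
eef_pos: [477.8, 119.1, 334.2]
ee_rot: [-3.141, -0.002, 3.141]
wrist_force: [1.2, -1.0, 0.2]
finger_gap: 79.2
grasp_force: 0.0
```

>>> move_arm(moves=[[0.7, 0.4, 0.97, 0, 0], [0.7, 0.4, 0.97, 0, 0], [0.7, 0.4, 0.97, 0, 0], [0.7, 0.4, 0.97, 0, 0], [0.7, 0.4, 0.97, 0, 0], [0.7, 0.4, 0.97, 0, 0], [0.7, 0.4, 0.97, 0, 0], [0.7, 0.4, 0.97, 0, 0], [0.7, 0.4, 0.97, 0, 0], [0.7, 0.4, 0.97, 0, 0]])

```text
time_s: 34.48
eef_pos: [397.9, 313.0, 334.2]
ee_rot: [-3.141, -0.001, 3.141]
wrist_force: [-0.0, 0.1, 0.8]
finger_gap: 78.7
grasp_force: 0.0
```

>>> move_arm(moves=[[0.7, 0.3, 0.9, 0, 0], [0.7, 0, 0, 0, 0], [0.7, 0, 0, 0, 0], [0.7, 0, 0, 0, 0]])

```text
time_s: 34.82
eef_pos: [392.7, 329.7, 334.6]
ee_rot: [-3.141, -0.001, 3.141]
wrist_force: [0.4, 0.2, 0.4]
finger_gap: 79.2
grasp_force: 0.0
```

```bash
python3 - <<'E'
from dish import *
s=manip.sense();print(s["time_s"],s["eef_pos"],s["ee_rot"],s["finger_gap"])
for o in dishes("wrist","w8"):print(o)
E
```

```text
34.8167 [392.69367443 329.73306132 334.63553184] [-3.14070461e+00 -9.58688678e-04  3.14128825e+00] 79.24455545358973
([277.1, 204.7], 2556, [248, 177, 59, 57], [392.9, 329.4, 18.0])
([415.7, 413.6], 3583, [218, 404, 342, 16], [644.6, 489.5, 18.0])
```

Centred. Down 144.6 mm, then grip and lift.

>>> move_arm(moves=[[0.7, 0, 0, 1, 0], [0.7, 0, 0, 1, 0], [0.7, 0, 0, 1, 0], [0.7, 0, 0, 1, 0], [0.7, 0, 0, 1, 0], [0.7, 0, 0, 1, 0], [0.7, 0, 0, 1, 0], [0.7, 0, 0, 0.25, 0], [0.7, 0, 0, 0, 0], [0.7, 0, 0, 0, 0]])

```text
time_s: 35.7
eef_pos: [393.1, 330.0, 190.9]
ee_rot: [3.142, 0.0, 3.141]
wrist_force: [0.5, 0.3, 0.9]
finger_gap: 78.8
grasp_force: 0.0
```

>>> move_arm(moves=[[-1, 0, 0, 0, 0], [-1, 0, 0, 0, 0], [-1, 0, 0, 0, 0], [-1, 0, 0, 0, 0], [-1, 0, 0, 0, 0], [-1, 0, 0, 0, 0]])

```text
time_s: 36.2
eef_pos: [392.8, 330.4, 191.0]
ee_rot: [3.141, 0.001, 3.141]
wrist_force: [-0.8, -1.2, 7.1]
finger_gap: 59.0
grasp_force: 30.0
```

>>> move_arm(moves=[[-1, 0, 0, -0.5, 0], [-1, 0, 0, -1, 0], [-1, 0, 0, -1, 0], [-1, 0, 0, -1, 0], [-1, 0, 0, -1, 0], [-1, 0, 0, -1, 0], [-1, 0, 0, -0.5, 0], [-1, 0, 0, 0, 0]])

```text
time_s: 36.87
eef_pos: [392.9, 330.5, 312.6]
ee_rot: [3.139, 0.003, 3.141]
wrist_force: [0.6, 0.1, 0.4]
finger_gap: 59.0
grasp_force: 30.0
```

>>> move_arm(moves=[[-1, -0.59, -0.95, 0, 0], [-1, -0.59, -0.95, 0, 0], [-1, -0.59, -0.95, 0, 0], [-1, -0.59, -0.95, 0, 0], [-1, -0.59, -0.95, 0, 0], [-1, -0.59, -0.95, 0, 0], [-1, -0.59, -0.95, 0, 0], [-1, -0.59, -0.95, 0, 0], [-1, -0.59, -0.95, 0, 0], [-1, -0.59, -0.95, 0, 0]])

```text
time_s: 37.7
eef_pos: [510.8, 139.1, 309.2]
ee_rot: [-3.141, -0.002, 3.141]
wrist_force: [-0.4, 0.2, -0.4]
finger_gap: 59.0
grasp_force: 30.0
```

>>> move_arm(moves=[[-1, -0.59, -0.95, 0, 0], [-1, -0.59, -0.95, 0, 0], [-1, -0.59, -0.95, 0, 0], [-1, -0.59, -0.95, 0, 0], [-1, 0, 0, 0, 0], [-1, 0, 0, 0, 0], [-1, 0, 0, 1, 0], [-1, 0, 0, 1, 0], [-1, 0, 0, 1, 0], [-1, 0, 0, 0, 0]])

```text
time_s: 38.53
eef_pos: [556.1, 65.0, 246.6]
ee_rot: [-3.141, -0.006, -3.141]
wrist_force: [-0.6, 0.3, -1.3]
finger_gap: 59.2
grasp_force: 30.0
```

>>> move_arm(moves=[[-1, 0, 0, 0, 0], [-1, 0, 0, 0.4, 0], [-1, 0, 0, 0.2, 0], [-1, 0, 0, 0, 0], [-1, 0, 0, 0, 0]])

```text
time_s: 38.95
eef_pos: [557.8, 64.3, 238.6]
ee_rot: [3.142, 0.0, 3.141]
wrist_force: [0.3, 0.3, -0.7]
finger_gap: 59.4
grasp_force: 30.0
```

>>> move_arm(moves=[[-1, 0, 0, 0.15, 0], [-1, 0, 0, 0, 0], [-1, 0, 0, 0, 0]])

```text
time_s: 39.2
eef_pos: [557.8, 64.2, 235.4]
ee_rot: [-3.142, 0.0, 3.141]
wrist_force: [0.3, -0.2, 0.7]
finger_gap: 59.1
grasp_force: 30.0
```

>>> move_arm(moves=[[0.6, 0, 0, 0, 0], [0.6, 0, 0, 0, 0], [0.6, 0, 0, 0, 0], [0.6, 0, 0, 0, 0], [0.6, 0, 0, -0.5, 0], [0.6, 0, 0, -1, 0], [0.6, 0, 0, -1, 0], [0.6, 0, 0, -1, 0], [0.6, 0, 0, -1, 0], [0.6, 0, 0, -0.5, 0]])

```text
time_s: 40.03
eef_pos: [558.0, 64.2, 338.4]
ee_rot: [3.141, 0.003, 3.141]
wrist_force: [1.0, 0.5, 1.0]
finger_gap: 74.2
grasp_force: 0.0
```

```bash
python3 - <<'E'
from dish import *
from tilt import tilt
s=manip.sense();print(s["time_s"],s["eef_pos"],s["ee_rot"],s["finger_gap"])
for o in dishes("wrist","w9",62):print(o)
p,d,c=shot("scene","s9");print(tilt(c,d))
cv2.imwrite("pics/s9c.png",np.hstack([cv2.resize(p[160:370,170:450],(400,300))[...,::-1],cv2.resize(cv2.imread("pics/w9.png"),(400,300))]))
E
```

```text
40.0333 [558.01838862  64.23580939 338.37775727] [3.14148596 0.00331974 3.14121638] 74.211580443781
([278.1, 216.1], 3328, [244, 184, 69, 65], [557.5, 65.2, 62.0])
([106.3, 217.3], 3312, [72, 186, 69, 64], [558.4, -74.7, 62.0])
([408.0, 413.6], 3768, [206, 404, 354, 16], [766.6, 195.6, 62.0])
(np.float64(100.34222990788174), np.int64(494), 503)
```

View pics/s9c.png

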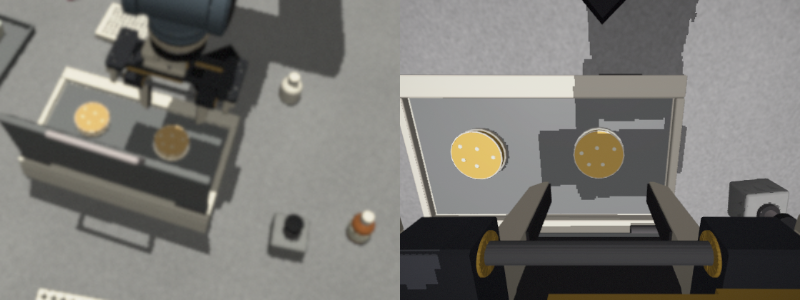

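Both dishes lie flat and apart on the stage at (480,154) and (598,153) in the right picture. The screen is at 100.3° and both bottles are standing. Next is the plunger: y first, then x, fingers closed.

>>> move_arm(moves=[[-1, 0, 0.99, 0, 0], [-1, 0, 0.99, 0, 0], [-1, 0, 0.99, 0, 0], [-1, 0, 0.99, 0, 0], [-1, 0, 0.99, 0, 0], [-1, 0, 0.99, 0, 0], [-1, 0, 0.99, 0, 0], [-1, 0, 0.99, 0, 0], [-1, 0, 0.99, 0, 0], [-1, 0, 0.99, 0, 0]])

```text
time_s: 40.97
eef_pos: [557.5, 263.1, 333.9]
ee_rot: [-3.141, -0.002, 3.141]
wrist_force: [0.4, -0.8, -0.1]
finger_gap: 12.3
grasp_force: 0.0
```

>>> move_arm(moves=[[-1, 0, 0.99, 0, 0], [-1, -1, 0, 0, 0], [-1, -1, 0, 0, 0], [-1, -1, 0, 0, 0], [-1, -1, 0, 0, 0], [-1, 0, 0, 0, 0], [-1, 0, 0, 0, 0], [-1, 0, 0, 0, 0]])

```text
time_s: 41.63
eef_pos: [637.2, 282.0, 334.1]
ee_rot: [-3.141, -0.002, 3.141]
wrist_force: [-0.2, -0.0, -0.1]
finger_gap: 0.7
grasp_force: 0.0
```

```bash
python3 - <<'E'
from h import *
s=manip.sense();print(s["time_s"],s["eef_pos"],s["wrist_force"],s["finger_gap"])
p,d,c=shot("wrist","w10")
P=(s["eef_pos"]+np.array([0,0,-186]));print("tip px",proj(c,[P]),"head px",proj(c,[[638,282,79]]))
cv2.imwrite("pics/w10c.png",cv2.resize(p[120:330,140:420],(560,420))[...,::-1])
E
```

```text
41.6333 [637.21362096 281.95703439 334.12484769] [-0.16926729 -0.0432928  -0.05997914] 0.7143146457387682
tip px [[276.6424652  269.32275568]] head px [[277.14074078 228.14743637]]
```

View pics/w10c.png

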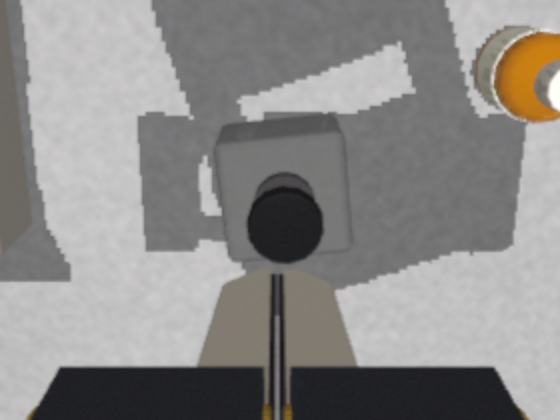

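The plunger head centre is at crop (285,225), about 3–4 mm further in +x and +y than the tips, so I'll correct by 3 mm. I'm going down to just above the stop, then slowly on to it.

>>> move_arm(moves=[[-1, -0.15, 0.17, 0.5, 0], [-1, 0, 0, 1, 0], [-1, 0, 0, 1, 0], [-1, 0, 0, 0.7, 0], [-1, 0, 0, 0.3, 0], [-1, 0, 0, 0, 0], [-1, 0, 0, 0, 0]])

```text
time_s: 42.27
eef_pos: [640.9, 285.5, 265.8]
ee_rot: [3.142, 0.0, 3.141]
wrist_force: [0.1, 0.2, 0.4]
finger_gap: 0.5
grasp_force: 0.0
```

>>> move_arm(moves=[[-1, 0, 0, 0.2, 0], [-1, 0, 0, 0.2, 0], [-1, 0, 0, 0.1, 0], [-1, 0, 0, 0, 0], [-1, 0, 0, 0, 0]])

```text
time_s: 42.68
eef_pos: [641.2, 285.6, 256.3]
ee_rot: [3.141, 0.002, 3.141]
wrist_force: [-0.3, 0.6, 5.0]
finger_gap: 0.5
grasp_force: 3.1
```

Spring force is 5 N, so it's about halfway down. Continuing to the stop.

>>> move_arm(moves=[[-1, 0, 0, 0.1, 0], [-1, 0, 0, 0.1, 0], [-1, 0, 0, 0.05, 0], [-1, 0, 0, 0, 0], [-1, 0, 0, 0, 0]])

```text
time_s: 43.1
eef_pos: [641.3, 285.6, 253.2]
ee_rot: [3.14, 0.003, 3.141]
wrist_force: [-5.4, -1.4, 21.0]
finger_gap: 0.2
grasp_force: 10.1
```

>>> move_arm(moves=[[-1, 0, 0, 0.05, 0], [-1, 0, 0, 0, 0], [-1, 0, 0, 0, 0]])

```text
time_s: 43.35
eef_pos: [641.3, 285.7, 253.1]
ee_rot: [3.14, 0.003, 3.141]
wrist_force: [-8.4, -3.0, 27.1]
finger_gap: 0.9
grasp_force: 13.5
```

The plunger is on its stop: force rose to 27 N with no further travel. Releasing and backing away.

>>> move_arm(moves=[[-1, 0, 0, -0.3, 0], [-1, 0, 0, -0.5, 0], [-1, 0, 0, -1, 0], [-1, 0, 0, -1, 0], [-1, 0, 0, -1, 0], [-1, 0, 0, -1, 0], [-1, 0, 0, -1, 0], [-1, 0, 0.5, -0.5, 0], [-1, 0, 0, 0, 0], [-1, 0, 0, 0, 0]])

```text
time_s: 44.18
eef_pos: [640.6, 296.0, 374.8]
ee_rot: [-3.142, -0.0, -3.141]
wrist_force: [0.1, 0.1, -0.5]
finger_gap: 0.7
grasp_force: 0.0
```

```bash
python3 - <<'E'
from dish import *
from tilt import tilt
s=manip.sense();print(s["time_s"],s["eef_pos"],s["wrist_force"],s["finger_gap"])
p,d,c=shot("scene","s11");print(tilt(c,d));pw,dw,w=shot("wrist","w11")
px=proj(w,[[641,285.5,79]]);print(px,atd(w,px,dw).round(1))
for o in dishes("scene","s11b",62):print(o)
cv2.imwrite("pics/s11c.png",cv2.resize(p[130:390,50:470],(800,495))[...,::-1])
E
```

```text
44.1833 [640.63463301 296.01847078 374.7593041 ] [ 0.11578498  0.0561402  -0.4834587 ] 0.6973795596971466
(np.float64(100.30002460622056), np.int64(485), 492)
[[265.57477699 212.01571678]] [[641.1 285.5  78.7]]
([234.1, 241.8], 332, [223, 232, 23, 20], [560.0, -73.1, 62.0])
([4.1, 267.6], 354, [0, 244, 15, 51], [803.1, -555.2, 62.0])
([289.9, 258.2], 358, [278, 248, 24, 21], [559.1, 66.6, 62.0])
```

View pics/s11c.png

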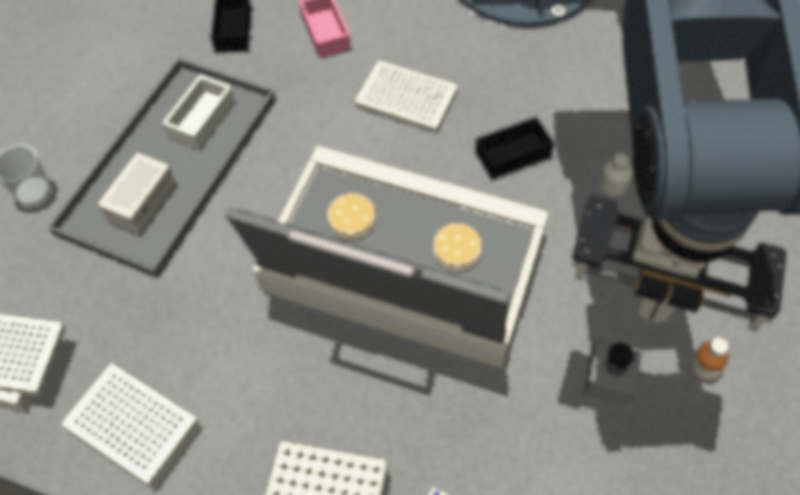

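The box and trough are in the tray at (138,190) and (200,110), and the dishes are on the stage at (351,213) and (457,244). The screen is at 100.3°, the plunger is back up at 78.7 mm, and both bottles are standing.

```bash
python3 -c "
from station import manip
print(manip.sign_off())"
```

```text
the job is handed in; nothing more can be done
None
```

The job is handed in: one tip box and the trough are in the tray, the screen is at about 100°, both dishes found are flat on the stage, the plunger went to its stop and came back up, and the bottles were left standing.

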